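# Hook a shelf bracket into the slotted bench stand and lock it

### The job

Pick up the small steel bracket shelf and hook its two claws into the long upper pair of slots of the slotted bench stand. Then press it down, gently and without forcing it, until the spring catch has snapped out over its lug and the claws sit fully home; let go and leave the other things on the bench where they are.

Things in the scene. Friction and masses are not known exactly. Their poses are not given: they have to be found in the camera images.
- stand: Heavy fixed bench stand: grey foot 125x200x12 mm, two aluminium slotted uprights 24 mm wide, about 244 mm tall, middles at y = -60 and +60 mm. Origin on the bench midway between the uprights, below the plane of their front faces; +x goes into the stand (claws enter along +x), z up. Uprights: 4 mm sheet in front, hollow behind. Nothing stands between them above the catch block.
- slots (a point): Point 140 mm above the stand's origin, axes as the stand's: nominal height of the lower ends of the upper slots (10 mm wide, 74 mm tall, one in each upright). The short slots below (18 mm tall) are too small for the claws. The slotted frame with slots and catch is clamped up to 20 mm higher or lower than all these nominal heights; this is not reported: find it by feel.
- bracket: Loose steel shelf bracket, 0.25 kg, standing upright on the bench. Origin at the foot of its back plate, rear face, mid width; +x points backward, where the claws point; z up. Back plate 148 mm wide, 62 high, 4 thick (x -4 to 0); shelf floor and lip in front to x = -84 mm. Pressed home, its origin is 95 mm (+-20) above the stand's. 35 N between bracket and stand, even a knock, bends the claws.
- grip (a point): Middle of the bracket's grip tab, the place to grasp: 100 mm above its underside, 3 mm in front of its origin, axes as the bracket's. The tab is 10 mm thick (along x), 40 mm wide (y) and rises from the back plate to z = 115 mm.
- claws (a point): Point midway between the bracket's two claws, on the plate's rear face, at the shanks' underside (z = 45 mm), axes as the bracket's. Claws at y = -60 and +60 mm, 6 mm wide: shank 8 mm high, finger 5.5 to 10.5 mm behind the plate hanging 20 mm below the shank (1.5 mm play on the sheet). The claws enter with this point 20 to 66 mm above the slots' lower ends, and end resting on those.
- lug (a point): Middle of the top edge of the lug behind the bracket's plate, between the claws: 30 mm wide, z = 18 to 22 mm, 6.5 mm deep, origin 22 mm above the bracket's underside. It clears the catch's nose when the bracket is 20 mm or more above home.
- catch (a joint): Spring catch in the grey block between the uprights (z 114 to 140 mm): 0 with its nose fully out, 0.009 m when pushed back. Nose: sloped top at z = 133 mm, flat underside at 119 mm (+-20), tip 1.5 mm behind the front plane. The descending lug pushes it back 5 mm (about 4 to 10 N down), then it snaps out over the lug, with 2 mm to spare when the claws are home.
- beaker_a: small clear beaker, 46 mm across, 59 mm tall, origin at the bottom; bystander
- timer_a: white lab timer 62 x 66 x 18 mm, origin at the bottom; bystander
- marker_a: marker pen 134 mm long, lying; bystander
- case_a: clear objective canister with black cap, 38 mm across, 62 mm tall, origin at the bottom; bystander
- tissue_a: flat box 60 x 90 x 10 mm, origin at the bottom; bystander
- forceps_a: steel forceps 131 mm long, lying; bystander

How it is judged:
On the way, in this order (a step that is already met when the one before it is completed fails the run):
1. the bracket's claws are brought to the upper slots, above home (z of bracket in the frame of stand above 0.09 m and horizontal distance between bracket and stand below 0.06 m), for 0.05 s.
2. pressing down, the lug pushes the catch back (value of joint catch above 0.003 m and horizontal distance between bracket and stand below 0.008 m), for 0.02 s.
At the end, for the whole second after the job is handed in: the bracket hangs at rest by both claws in the upper slots, square to the stand (within 5 degrees, 5 mm sideways), claws fully down, the catch snapped out (joint under 2 mm) over its lug and no longer pressing on the bracket, and is released (x of bracket in the frame of stand between -0.006 and 0.004 m and y of bracket in the frame of stand between -0.005 and 0.005 m and z of bracket in the frame of stand between 0.072 and 0.1175 m and value of joint catch below 0.002 m and angle between bracket's own z axis and vertical below 0.08 rad and angle between the x axis of bracket and the x axis of stand, either way round below 0.08 rad and linear speed of bracket below 0.02 m/s and angular speed of bracket below 0.2 rad/s and contact force between bracket and the fingers below 0.1 N and contact force between bracket and catch below 0.5 N); the robot touches nothing.
It fails at once if bracket and stand pressed together with more than 35 N (contact force between bracket and stand above 35 N).
It fails at once if a bystander moved by more than 30 mm (distance of any of beaker_a, timer_a, marker_a, case_a, tissue_a, forceps_a from where it was at the start of the episode above 0.03 m).
It also fails if it takes over 54 s, if anything falls off the work surface, if the arm or the gripper's body presses on something with over 40 N, if the wrist force passes 120 N, or if a joint passes its speed limit or range.

### The arm

A 7-joint arm with a two-finger parallel gripper is mounted at the origin on a cart in front of the work surface, level with it; the furniture and walls round the work are solid. World frame = base frame: x ahead of the robot, y to its left, z up, the work surface at z = 0. Lengths are in m, angles in rad, forces in N, time in s.
With the tool pointing down it reaches from about 0.425 to 0.95 m from the base axis. Payload 4.7 kg.
Tool frame: the origin (TCP) lies midway between the tips of the shut fingers; the grasp point (between the pads) lies 19 mm behind it; z points along the fingers, y is the line along which they close (so a half turn about z gives the same grasp; the last joint's range is limited). The gripper opens to 87 mm and grips with 3 to 60 N. Pads are 19 mm wide; open, the fingers measure 117 mm over their backs; the gripper's body (75 mm by 190 mm) begins 51 mm behind the grasp point.
Start: joints at [-1.363, 0.469, -0.049, 1.532, 0.024, 1.141, -0.082], TCP at [0.158, 0.656, 0.223] pointing down, gripper open.
Joint ranges: [-2.59, 2.59], [-0.33, 1.99], [-1.39, 1.29], [0.1, 2.45], [-1.04, 4.18], [0.21, 1.99], [-2.66, 2.66]. Speed limits (rad/s): [2.57, 2.57, 3.14, 3.14, 3.14, 3.14, 3.14].

### API

Orientations are given as a unit quaternion [w, x, y, z].
In Python, from workcell import ctrl, vision gives the robot as it stands.
- The arm moves only by the tool move_arm, never from a script. Its argument "moves" is one flat list of numbers, 5 for each row, row after row: the shift along the tool's x, y, z in cm, then the turn about the tool's z in rad, then the finger opening in cm, from 0 to 8.7. In form: [dx, dy, dz, turn, claw, dx, dy, dz, turn, claw, ...]. A call has 1 to 20 rows; each row is the pose to reach, as a shift and turn from the pose commanded when the call began, along the tool's axes at that moment; what a row does not reach only later rows make up. A row lasts 1/10 s, in which the tool goes at most 50 mm and 8.59 degrees, less where a joint would pass 70% of its speed; a pose out of reach is approached as far as the arm can. A call with a gripper value outside its range is refused whole. The fingers move at their own pace and stop on an object; "squeeze" is the grip in N (left out, the last holds). Time passes only in rows, so rows that repeat a pose let the fingers close. It gives the time, the measured TCP pose, the force, the opening and the grip force at its end, in the units of the state.
- ctrl.get_state(): the state, without advancing time (a new reading comes with each control period).
- vision.capture(name): name is "side" or "top" or "wrist"; returns a dict with "frame" (384x512x3 uint8, red, green, blue), "camera_matrix" (3x3 intrinsics, pixels), "k1" (the pictures are not rectified: a ray, as slopes to the right and down, at radius r is drawn at 1 + k1 r^2 times it, then the intrinsics apply), "T" (4x4, takes a point from camera to world coordinates). Camera axes: x right, y up, looking along -z (the intrinsics and any distortion apply to the point x, -y, -z); pixel columns grow to the right and rows downward; lengths in m; the calibration is good to about 2 mm. A picture is of the moment at which its call begins. There is no depth.
- ctrl.finish_job(): hands the job in; it is judged then, once.
Trained networks look in a picture, given as the dict that the camera call returned (one of the last four; its "shot" number tells which), for a name from the list of things; names that differ only in an ending like _2 or _b are one class to them, and where a whole thing is asked for, a point or a joint stands for the part that bears it (a point fixed in the world has none). Each returns a list of dicts, best first, with "confidence" (0 to 1); they miss things now and then, are a little off and sometimes report something else, mostly with a low value. They report only what shows in the picture. A call takes as long as a camera call.
- vision.look_for(name, picture): "extent" ([centre column, centre row, width, height] in pixels, round what is visible of it).
- vision.cut_out(name, picture): "pixels" (384x512 bool, what is visible of it) and "extent" ([centre column, centre row, width, height] in pixels, round what is visible of it).
- vision.landmark_of(name, picture): "pixel" ([column, row] in pixels: a listed point, or the origin of a listed thing).
The state is a dict: "t": time; "joint_pos": joint angles; "joint_velocities": joint speeds; "joint_efforts": joint torques, N m; "eef_pos": TCP position; "tcp_rot": TCP orientation; "contact_force": force on the tool from outside, world axes, zero at the start; "wrist_torque": the same for the moment, N m; "width": finger opening in m; "finger_force": force on a finger pad.
Only numpy, scipy, OpenCV 4.12 (cv2) and the standard library are available. Lean on these libraries where they do the work, as an engineer would, in place of code of your own. Each camera call takes 0.05 s, during which the arm holds its last target. There are 200 camera calls.

## Working session

There is one attempt and no reset: what is moved stays moved. The work goes in short steps, Python scripts to look and compute and a tool call to move; the robot and the scene stay as the last step left them, time stands still between calls to the robot, and variables do not carry over. Pictures are saved under pics/ and viewed, at most 10 in all, crops included, and the job is handed in when it is done.

Besides the shell and the picture viewer there is one more tool, called after "Emit:" in YAML: its name, and indented under it one key for each argument. move_arm: Moves the arm, as the interface text tells. Its arguments: {"type":"object","properties":{"moves":{"type":"array","items":{"type":"number"}},"squeeze":{"type":"number"}},"required":["moves"]}

```bash
mkdir -p pics; ls; cat > h.py <<'E'
import numpy as np, cv2
from workcell import ctrl, vision
def ray(p,px):
    K=np.array(p["camera_matrix"],float);k=p["k1"];T=np.array(p["T"])
    d=np.array([(px[0]-K[0,2])/K[0,0],(px[1]-K[1,2])/K[1,1]]);u=d.copy()
    for _ in range(30): u=d/(1+k*(u@u))
    v=T[:3,:3]@np.array([u[0],-u[1],-1.]);return T[:3,3],v/np.linalg.norm(v)
def atz(p,px,z):
    o,v=ray(p,px);return o+v*(z-o[2])/v[2]
def tri(rs):
    A=sum(np.eye(3)-np.outer(v,v) for o,v in rs);b=sum((np.eye(3)-np.outer(v,v))@o for o,v in rs)
    x=np.linalg.solve(A,b);return x,[np.linalg.norm(np.cross(x-o,v)) for o,v in rs]
def proj(p,X):
    K=np.array(p["camera_matrix"],float);T=np.array(p["T"])
    c=T[:3,:3].T@(np.array(X)-T[:3,3]);u=np.array([c[0],-c[1]])/-c[2];u=u*(1+p["k1"]*(u@u))
    return K[:2,:2]@u+K[:2,2]
E
cat > a.py <<'E'
from h import *
np.set_printoptions(precision=4,suppress=True)
s=ctrl.get_state();print(s)
P={n:vision.capture(n) for n in("side","top","wrist")}
cv2.imwrite("pics/a.png",np.vstack([np.hstack([P["side"]["frame"],P["top"]["frame"]])])[:,:,::-1][::1])
for n in P: cv2.imwrite(f"pics/{n}.png",P[n]["frame"][:,:,::-1]); print(n,np.array(P[n]["T"])[:3].tolist())
for name in("stand","slots","bracket","grip","claws","lug"):
    rs=[]
    for n in P:
        r=vision.landmark_of(name,P[n])
        if r:
            print(name,n,[(np.round(q["pixel"],1),round(q["confidence"],2)) for q in r[:2]])
            if n!="wrist" and r[0]["confidence"]>.3: rs.append(ray(P[n],r[0]["pixel"]))
    if len(rs)>1: print("  tri",*tri(rs))
E
python3 a.py; python3 -c "
import cv2;a=cv2.imread('pics/a.png');cv2.imwrite('pics/a2.png',cv2.resize(a,(800,300),interpolation=cv2.INTER_AREA))"
```

```text
pics
{'t': 0.0, 'joint_pos': array([-1.3629,  0.4695, -0.0486,  1.5337,  0.0241,  1.141 , -0.0823]), 'joint_velocities': array([-0.0013, -0.0008,  0.0002, -0.0019, -0.001 , -0.0003, -0.002 ]), 'joint_efforts': array([  0.0002, -50.797 ,  -0.08  , -23.6156,  -0.0611,   0.0378,
         0.0002]), 'eef_pos': array([0.1582, 0.6556, 0.2215]), 'tcp_rot': array([-0.0001,  0.1181,  0.993 , -0.001 ]), 'contact_force': array([ 0.7027, -0.3007, -0.5347]), 'wrist_torque': array([-0.0163,  0.0327,  0.0402]), 'finger_force': 0.0, 'width': 0.08711420389587625}
side [[-0.9313899311380096, -0.19168955199672646, 0.30946391038379245, 0.8705686532992439], [0.363910827324157, -0.5114154737757174, 0.7784748698185485, 0.9333216780959421], [0.009039133309185795, 0.8376809230477037, 0.5460851263594036, 0.6726201556632145]]
top [[-0.01906362657930535, 0.9897105826447689, -0.1418081124005136, 0.36086469274797894], [-0.9997616805115294, -0.020378892516114987, -0.00782834085735046, 0.12548367358928397], [-0.010637684071593394, 0.14162508019686534, 0.9898632109220064, 1.3839825785367417]]
wrist [[0.23417710312232
[... 772 characters left out ...]
742519734331861), np.float64(0.004742519734331793)]
grip side [(array([237.6, 151.5]), 0.62)]
grip top [(array([346. , 204.4]), 0.68), (array([184.7, 230.4]), 0.41)]
  tri [ 0.4986 -0.1412  0.0956] [np.float64(0.0007229970221211919), np.float64(0.0007229970221213476)]
claws side [(array([233.6, 165.2]), 0.73), (array([266. , 324.8]), 0.61)]
claws top [(array([341.6, 204.7]), 0.82), (array([342.2, 204.2]), 0.65)]
  tri [ 0.5084 -0.1392  0.0456] [np.float64(0.006352273834815642), np.float64(0.006352273834815671)]
lug side [(array([239.3, 170.7]), 0.77)]
lug top [(array([342.1, 208. ]), 0.73)]
  tri [ 0.4938 -0.1424  0.021 ] [np.float64(4.059404193116693e-05), np.float64(4.059404193117688e-05)]
```

View pics/top.png

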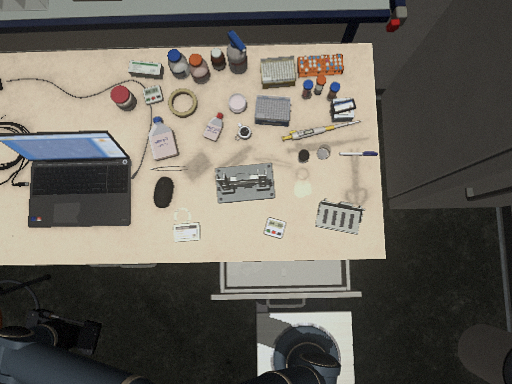

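View pics/side.png

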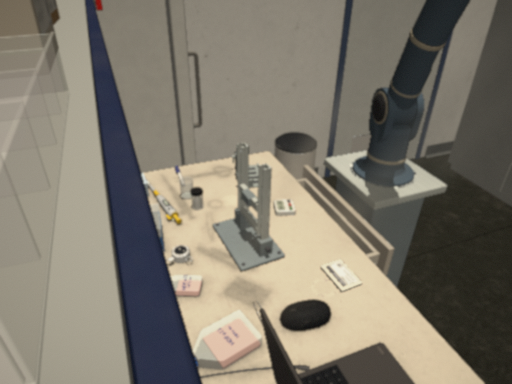

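```bash
python3 -c "
import cv2,numpy as np;a=cv2.imread('pics/top.png')
f=lambda c:cv2.resize(c,None,fx=5,fy=5,interpolation=cv2.INTER_CUBIC)
cv2.imwrite('pics/z.png',np.hstack([f(a[155:255,208:285]),f(a[155:255,288:370])]))"
cat > b.py <<'E'
from h import *
np.set_printoptions(precision=4,suppress=True)
p=vision.capture("top")
for n in("stand","bracket"):
    r=vision.cut_out(n,p)
    for q in r[:2]:
        m=q["pixels"];c=cv2.findContours(m.astype(np.uint8),0,2)[0];c=max(c,key=cv2.contourArea)
        rc=cv2.minAreaRect(c);print(n,q["confidence"],rc)
        print(np.array([atz(p,x,.012 if n=="stand" else 0.03) for x in cv2.boxPoints(rc)]))
for n,z in(("stand",0),("slots",.14),("grip",.1),("claws",.045),("lug",.022),("bracket",0),("beaker_a",0),("case_a",0),("timer_a",0),("marker_a",0),("tissue_a",0),("forceps_a",0)):
    r=vision.landmark_of(n,p)
    for q in r[:1]: print(n,q["confidence"],q["pixel"],atz(p,q["pixel"],z))
E
python3 b.py
```

```text
stand 0.89 ((244.06930541992188, 182.69308471679688), (35.62232971191406, 57.51314926147461), 84.2894058227539)
[[0.6443 0.2961 0.012 ]
 [0.6604 0.0961 0.012 ]
 [0.5355 0.0868 0.012 ]
 [0.5197 0.2842 0.012 ]]
bracket 0.76 ((338.94464111328125, 215.81375122070312), (45.70553970336914, 29.659360885620117), 10.007980346679688)
[[ 0.4326 -0.0428  0.03  ]
 [ 0.5312 -0.064   0.03  ]
 [ 0.501  -0.2155  0.03  ]
 [ 0.4029 -0.1928  0.03  ]]
stand 0.7 [243.2, 189.3] [0.5683 0.1947 0.    ]
slots 0.8 [243.8, 182.3] [0.5695 0.1855 0.14  ]
grip 0.92 [344.8, 204.8] [ 0.4962 -0.1361  0.1   ]
claws 0.56 [342.3, 208.0] [ 0.4914 -0.1384  0.045 ]
lug 0.89 [340.6, 204.0] [ 0.5075 -0.1378  0.022 ]
bracket 0.73 [338.7, 209.6] [ 0.4905 -0.1346  0.    ]
beaker_a 0.23 [243.5, 182.9] [0.5909 0.1933 0.    ]
case_a 0.71 [301.3, 157.7] [ 0.6766 -0.0115  0.    ]
timer_a 0.53 [275.0, 229.8] [0.4254 0.0873 0.    ]
marker_a 0.69 [355.8, 153.2] [ 0.6889 -0.2043  0.    ]
tissue_a 0.72 [185.4, 231.3] [0.4261 0.3958 0.    ]
forceps_a 0.55 [168.8, 170.1] [0.6421 0.4561 0.    ]
```

View pics/z.png

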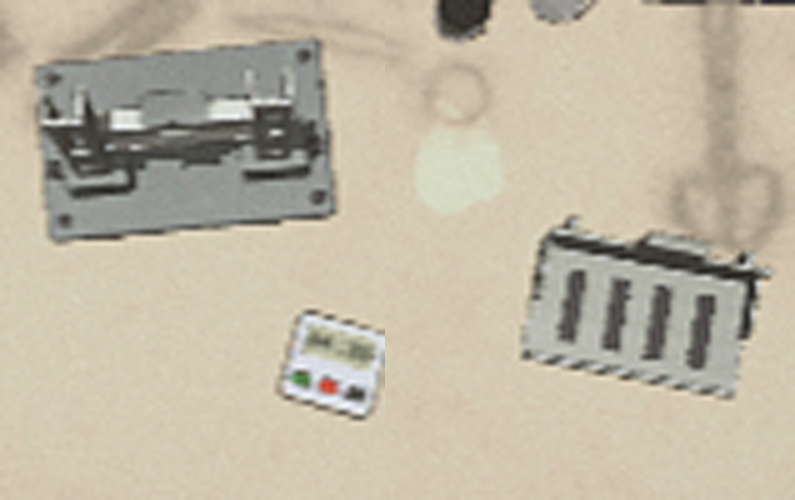

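Emit:
move_arm:
  moves: [-41, -41, -14, 1.25, 8.7, -41, -41, -14, 1.25, 8.7, -41, -41, -14, 1.25, 8.7, -41, -41, -14, 1.25, 8.7, -41, -41, -14, 1.25, 8.7, -41, -41, -14, 1.25, 8.7, -41, -41, -14, 1.25, 8.7, -41, -41, -14, 1.25, 8.7, -41, -41, -14, 1.25, 8.7, -41, -41, -14, 1.25, 8.7, -41, -41, -14, 1.25, 8.7, -41, -41, -14, 1.25, 8.7, -41, -41, -14, 1.25, 8.7, -41, -41, -14, 1.25, 8.7, -41, -41, -14, 1.25, 8.7, -41, -41, -14, 1.25, 8.7]

```text
t: 3.4
eef_pos: [0.4598, 0.1629, 0.3621]
tcp_rot: [-0.0, 0.676, 0.737, -0.0]
contact_force: [0.0, -0.3, -0.6]
width: 0.0869
finger_force: 0.0
```

```bash
cat > c.py <<'E'
from h import *
import sys
np.set_printoptions(precision=4,suppress=True)
p=vision.capture("wrist");cv2.imwrite(sys.argv[1],p["frame"][:,:,::-1])
print(np.array(p["T"])[:3,3],-np.array(p["T"])[:3,2])
for n,z in(("stand",0),("slots",.14),("catch",.13),("bracket",0),("grip",.1),("claws",.045),("lug",.022)):
    r=vision.landmark_of(n,p)
    for q in r[:2]: print(n,q["confidence"],q["pixel"],atz(p,q["pixel"],z))
E
python3 c.py pics/w1.png
```

```text
[0.4533 0.2476 0.5238] [ 0.0257 -0.3037 -0.9524]
stand 0.59 [313.1, 140.6] [0.571  0.1891 0.    ]
stand 0.27 [236.5, 185.5] [0.4327 0.0878 0.    ]
slots 0.67 [328.4, 149.5] [0.5628 0.1944 0.14  ]Traceback (most recent call last):
  File "c.py", line 7, in <module>
    r=vision.landmark_of(n,p)
ValueError: it knows: beaker, bracket, case, claws, forceps, grip, lug, marker, slots, stand, timer, tissue
```

View pics/w1.png

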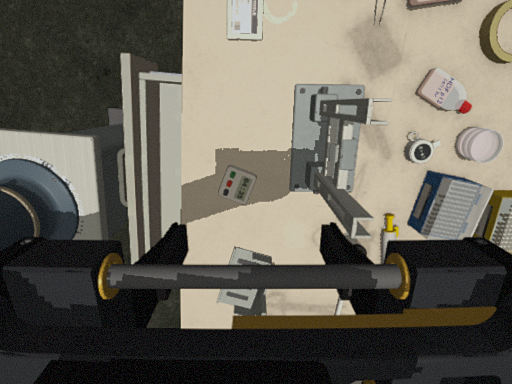

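```bash
sed -i 's/("catch",.13),//' c.py; python3 -c "
import cv2;a=cv2.imread('pics/w1.png')[75:245,275:405];cv2.imwrite('pics/w1z.png',cv2.resize(a,None,fx=3.5,fy=3.5,interpolation=cv2.INTER_CUBIC))"
```

```text
(no output)
```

View pics/w1z.png

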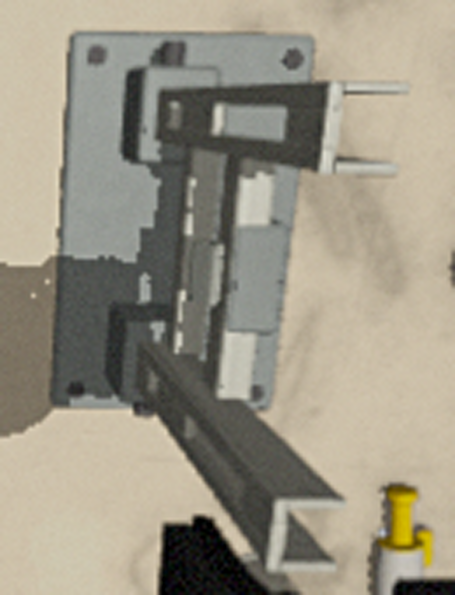

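```bash
cat > d.py <<'E'
from h import *
np.set_printoptions(precision=4,suppress=True)
p=vision.capture("wrist")
g=lambda u,v,z:atz(p,(275+u/3.5,75+v/3.5),z)
for z in(.224,.234,.244,.254,.264):
    a,b=g(326,128,z),g(271,535,z);print(z,a,b,(a+b)/2,np.linalg.norm(a-b),np.arctan2(-(a-b)[0],(a-b)[1]))
F=[g(*q,.012) for q in((72,33),(52,402),(268,408),(315,40))];print(np.array(F),sum(F)/4)
for i in range(4):d=F[i]-F[i-1];print(np.linalg.norm(d),np.arctan2(d[1],d[0]))
E
python3 d.py
```

```text
0.224 [0.5749 0.2491 0.224 ] [0.5843 0.1146 0.224 ] [0.5796 0.1818 0.224 ] 0.13484113065927741 0.06979325591892294
0.234 [0.5708 0.249  0.234 ] [0.5799 0.119  0.234 ] [0.5754 0.184  0.234 ] 0.13034609117865384 0.06979325591892245
0.244 [0.5668 0.249  0.244 ] [0.5756 0.1234 0.244 ] [0.5712 0.1862 0.244 ] 0.12585105169803026 0.0697932559189228
0.254 [0.5627 0.2489 0.254 ] [0.5712 0.1278 0.254 ] [0.567  0.1884 0.254 ] 0.1213560122174067 0.06979325591892226
0.264 [0.5587 0.2488 0.264 ] [0.5669 0.1322 0.264 ] [0.5628 0.1905 0.264 ] 0.11686097273678313 0.06979325591892264
[[0.5238 0.284  0.012 ]
 [0.5379 0.0911 0.012 ]
 [0.6594 0.0981 0.012 ]
 [0.6463 0.2923 0.012 ]] [0.5919 0.1913 0.012 ]
0.12276524525921641 -3.074085002373893
0.19344125466655993 -1.4978872617032375
0.12170505568001448 0.05760222249081717
0.19464395502975454 1.6381945010276293
```

Emit:
move_arm:
  moves: [-30, 1, 5, 0.28, 8.7, -30, 1, 5, 0.28, 8.7, -30, 1, 5, 0.28, 8.7, -30, 1, 10, 0.28, 8.7, -30, 1, 10, 0.28, 8.7, -30, 1, 10, 0.28, 8.7, -30, 1, 10, 0.28, 8.7, -30, 1, 10, 0.28, 8.7, -30, 1, 10, 0.28, 8.7, -30, 1, 10, 0.28, 8.7]

```text
t: 4.6
eef_pos: [0.4965, -0.1349, 0.263]
tcp_rot: [-0.0, 0.772, 0.636, 0.001]
contact_force: [0.7, 0.1, 0.7]
width: 0.0867
finger_force: 0.0
```

```bash
python3 c.py pics/w2.png
```

```text
[ 0.5131 -0.0516  0.4248] [-0.0573 -0.2982 -0.9528]
bracket 0.96 [253.2, 157.7] [ 0.4971 -0.1319  0.    ]
grip 0.92 [258.1, 177.8] [ 0.502  -0.1385  0.1   ]
claws 0.59 [259.1, 167.4] [ 0.5043 -0.1386  0.045 ]
lug 0.67 [258.1, 160.9] [ 0.5042 -0.1338  0.022 ]
```

View pics/w2.png

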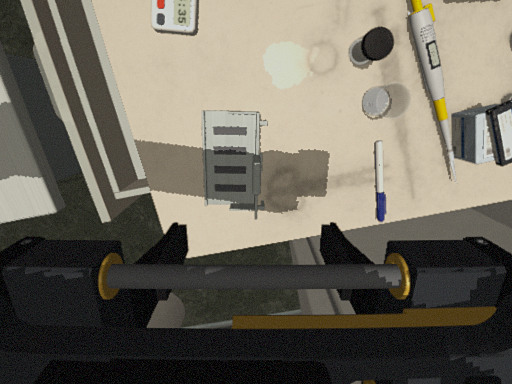

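Emit:
move_arm:
  moves: [-0.3, 0.6, 5, 0, 8.7, -0.3, 0.6, 10, 0, 8.7, -0.3, 0.6, 14, 0, 8.7, -0.3, 0.6, 17, 0, 8.7, -0.3, 0.6, 18.2, 0, 8.7, -0.3, 0.6, 18.2, 0, 5, -0.3, 0.6, 18.2, 0, 3, -0.3, 0.6, 18.2, 0, 1.5, -0.3, 0.6, 18.2, 0, 0.5, -0.3, 0.6, 18.2, 0, 0.5, -0.3, 0.6, 18.2, 0, 0.5, -0.3, 0.6, 18.2, 0, 0.5, -0.3, 0.6, 18.2, 0, 0.5, -0.3, 0.6, 18.2, 0, 0.5]
  squeeze: 30

```text
t: 6.35
eef_pos: [0.5011, -0.1408, 0.0805]
tcp_rot: [-0.0, 0.773, 0.635, -0.0]
contact_force: [0.5, -0.8, -0.8]
width: 0.0228
finger_force: 0.0
```

Emit:
move_arm:
  moves: [0, 0, 0, 0, 0.3, 0, 0, 0, 0, 0.3, 0, 0, 0, 0, 0.3, 0, 0, 0, 0, 0.3, 0, 0, 0, 0, 0.3, 0, 0, 0, 0, 0.3]

```text
t: 6.95
eef_pos: [0.5009, -0.1407, 0.0804]
tcp_rot: [-0.0, 0.773, 0.635, -0.0]
contact_force: [-0.8, -0.4, -0.4]
width: 0.0097
finger_force: 29.9
```

Emit:
move_arm:
  moves: [0, 0, -2, 0, 0.3, 0, 0, -5, 0, 0.3, 0, 0, -9, 0, 0.3, 0, 0, -13, 0, 0.3, 0, 0, -15.2, 0, 0.3, 4, -0.8, -15.2, -0.1, 0.3, 8, -1.6, -15.2, -0.2, 0.3, 12, -2.5, -15.2, -0.26, 0.3, 16, -3.3, -15.2, -0.26, 0.3, 20, -4, -15.2, -0.26, 0.3, 24, -5, -15.2, -0.26, 0.3, 28, -5.8, -15.2, -0.26, 0.3, 30.5, -6.2, -15.2, -0.26, 0.3, 31.8, -6.5, -15.2, -0.26, 0.3, 31.8, -6.5, -15.2, -0.26, 0.3, 31.8, -6.5, -15.2, -0.26, 0.3]

```text
t: 8.55
eef_pos: [0.4994, 0.182, 0.2323]
tcp_rot: [0.0, 0.685, 0.729, -0.001]
contact_force: [-0.1, -0.3, -1.7]
width: 0.01
finger_force: 30.0
```

```bash
sed -i 's/^for n,z in.*/z0=ctrl.get_state()["eef_pos"][2]-.0804\nfor n,z in(("stand",0),("slots",.153),("bracket",z0),("grip",.1+z0),("claws",.045+z0),("lug",.022+z0)):/' c.py; python3 c.py pics/w3.png
```

```text
[0.4948 0.267  0.394 ] [ 0.0189 -0.3052 -0.9521]
stand 0.64 [300.9, 159.6] [0.5682 0.1919 0.    ]
slots 0.83 [321.3, 187.4] [0.5614 0.1965 0.153 ]
slots 0.25 [298.1, 160.4] [0.5373 0.2202 0.153 ]
bracket 0.87 [252.7, 191.1] [0.4988 0.1887 0.1521]
grip 0.83 [258.0, 251.0] [0.5025 0.1846 0.2521]
grip 0.36 [319.9, 188.2] [0.5333 0.225  0.2521]
claws 0.92 [258.0, 212.2] [0.5032 0.1865 0.1971]
claws 0.4 [299.2, 162.5] [0.5305 0.2273 0.1971]
lug 0.8 [259.7, 202.5] [0.505  0.1861 0.1741]
```

View pics/w3.png

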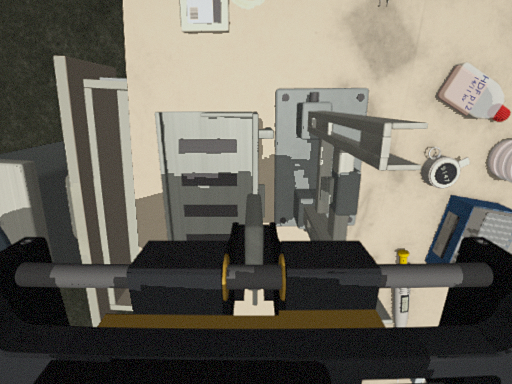

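```bash
python3 -c "
import cv2;a=cv2.imread('pics/w3.png')[85:185,245:400];cv2.imwrite('pics/w3z.png',cv2.resize(a,None,fx=5,fy=5,interpolation=cv2.INTER_CUBIC))"
```

```text
(no output)
```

View pics/w3z.png

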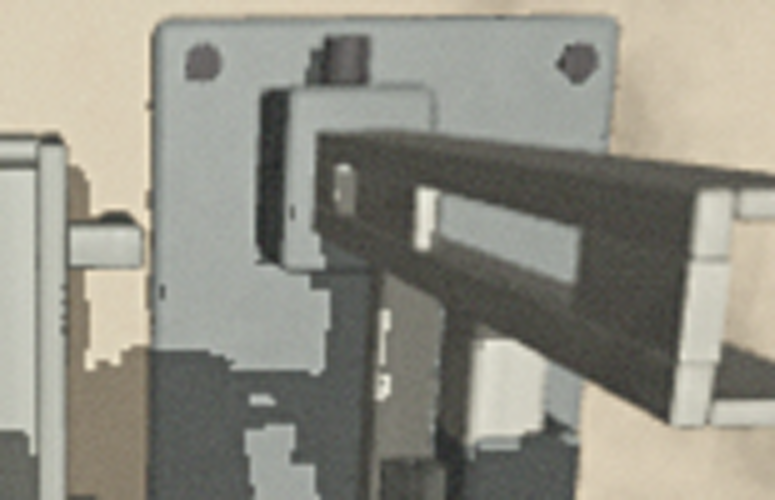

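```bash
cat > e.py <<'E'
from h import *
np.set_printoptions(precision=4,suppress=True)
p=vision.capture("wrist");s=ctrl.get_state();print(s["eef_pos"],s["tcp_rot"])
g=lambda u,v,z:atz(p,(245+u/5,85+v/5),z)
yw=.067;X=np.array([np.cos(yw),np.sin(yw),0]);Y=np.array([-X[1],X[0],0]);S=np.array([.566,.189,0])
f=lambda q:np.round([(q-S)@X,(q-S)@Y,q[2]],4)
z0=s["eef_pos"][2]-.0804
print("claw",[f(g(u,v,z0+.053)) for u,v in((72,225),(140,225),(72,266),(140,266))])
print("plate top rear corner",f(g(66,140,z0+.062)))
for h in(0,.008,.013,.018):
    a,b=g(695,190,.244+h),g(672,425,.244+h)
    print(h,"top",f(a),f(b),np.linalg.norm(a-b),f((a+b)/2),"slot up",f(g(580,228,.214+h)),f(g(572,310,.214+h)),"lo",f(g(413,187,.14+h)),f(g(413,248,.14+h)))
E
python3 e.py
```

```text
[0.4994 0.1833 0.2326] [-0.      0.6845  0.729   0.0001]
claw [array([-0.062 ,  0.0657,  0.2052]), array([-0.0528,  0.0657,  0.2052]), array([-0.0619,  0.0602,  0.2052]), array([-0.0527,  0.0602,  0.2052])]
plate top rear corner [-0.0629  0.0771  0.2142]
0 top [0.0042 0.0731 0.244 ] [0.0051 0.0471 0.244 ] 0.025954276665294478 [0.0047 0.0601 0.244 ] slot up [0.0037 0.0661 0.214 ] [0.0038 0.0555 0.214 ] lo [0.001  0.0663 0.14  ] [0.0018 0.0554 0.14  ]
0.008 top [0.0005 0.0736 0.252 ] [0.0013 0.0491 0.252 ] 0.024573809686619656 [0.0009 0.0613 0.252 ] slot up [0.0006 0.0669 0.222 ] [0.0007 0.0567 0.222 ] lo [-0.0011  0.0668  0.148 ] [-0.0003  0.0563  0.148 ]
0.013 top [-0.0018  0.074   0.257 ] [-0.001   0.0503  0.257 ] 0.023711017824947906 [-0.0014  0.0621  0.257 ] slot up [-0.0013  0.0674  0.227 ] [-0.0012  0.0575  0.227 ] lo [-0.0024  0.0672  0.153 ] [-0.0017  0.0568  0.153 ]
0.018 top [-0.0041  0.0743  0.262 ] [-0.0034  0.0515  0.262 ] 0.02284822596327611 [-0.0038  0.0629  0.262 ] slot up [-0.0032  0.0679  0.232 ] [-0.0031  0.0583  0.232 ] lo [-0.0037  0.0675  0.158 ] [-0.003   0.0574  0.158 ]
```

Emit:
move_arm:
  moves: [-0.05, 2, 0, 0, 0.3, -0.05, 4, 0, 0, 0.3, -0.05, 4.7, 0, 0, 0.3, -0.05, 4.9, 0, 0, 0.3, -0.05, 5, 0, 0, 0.3, -0.05, 5.1, 0, 0, 0.3, -0.05, 5.2, 0, 0, 0.3, -0.05, 5.3, 0, 0, 0.3, -0.05, 5.3, 0, 0, 0.3, -0.05, 5.3, 0, 0, 0.3]

```text
t: 9.95
eef_pos: [0.5521, 0.1867, 0.2326]
tcp_rot: [-0.0, 0.684, 0.729, 0.0]
contact_force: [0.4, 0.0, -1.0]
width: 0.0101
finger_force: 30.0
```

```bash
python3 c.py pics/w4.png; python3 -c "
import cv2;a=cv2.imread('pics/w4.png')[80:240,170:330];cv2.imwrite('pics/w4z.png',cv2.resize(a,None,fx=3.7,fy=3.7,interpolation=cv2.INTER_CUBIC))"
```

```text
[0.5473 0.2715 0.3943] [ 0.0196 -0.3039 -0.9525]
stand 0.94 [262.0, 163.1] [0.565  0.1882 0.    ]
stand 0.41 [259.4, 201.5] [0.5654 0.1286 0.    ]
slots 0.95 [266.1, 189.3] [0.5637 0.1963 0.153 ]
slots 0.2 [262.4, 160.9] [0.5583 0.2226 0.153 ]
bracket 0.59 [253.7, 191.2] [0.5524 0.1935 0.1522]
grip 0.8 [257.2, 248.3] [0.5546 0.191  0.2522]
claws 0.88 [254.2, 213.5] [0.553  0.19   0.1972]
lug 0.88 [260.1, 201.4] [0.558  0.1918 0.1742]
```

View pics/w4z.png

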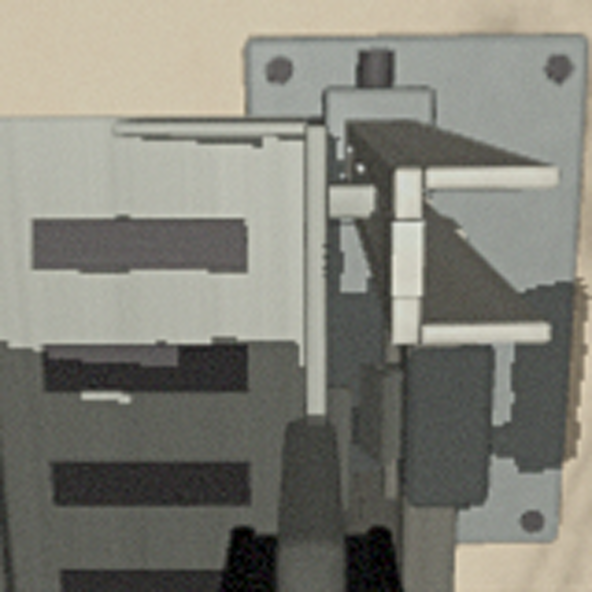

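```bash
cat > e2.py <<'E'
from h import *
np.set_printoptions(precision=4,suppress=True)
p=vision.capture("wrist");s=ctrl.get_state()
g=lambda u,v,z:atz(p,(170+u/3.7,80+v/3.7),z)
yw=.063;X=np.array([np.cos(yw),np.sin(yw),0]);Y=np.array([-X[1],X[0],0]);S=s["eef_pos"]
f=lambda q:np.round([(q-S)@X*1e3,(q-S)@Y*1e3,q[2]*1e3],1)
z0=s["eef_pos"][2]-.0804
print("claw",f(g(350,187,z0+.053)),f(g(350,217,z0+.053)),"finger back",f(g(375,202,z0+.053)))
print("plate rear",f(g(328,130,z0+.062)),f(g(328,410,z0+.062)),"front",f(g(308,130,z0+.062)))
for h in(.008,.013,.018):
    print(h,"top",f(g(396,168,.244+h)),f(g(392,342,.244+h)),"slotmarks",f(g(394,222,.244+h)),f(g(392,297,.244+h)))
E
python3 e2.py
```

```text
claw [  8.   66.9 205.1] [  8.1  61.5 205.1] finger back [ 12.6  64.2 205.1]
plate rear [  3.8  77.4 214.1] [  4.1  27.  214.1] front [  0.3  77.4 214.1]
0.008 top [ 12.4  73.9 252. ] [ 12.5  49.5 252. ] slotmarks [ 12.3  66.6 252. ] [ 12.3  56.  252. ]
0.013 top [ 12.   74.3 257. ] [ 12.1  50.7 257. ] slotmarks [ 11.9  67.3 257. ] [ 11.9  57.1 257. ]
0.018 top [ 11.6  74.7 262. ] [ 11.6  52.  262. ] slotmarks [ 11.5  67.9 262. ] [ 11.5  58.1 262. ]
```

Emit:
move_arm:
  moves: [0, -0.6, 0, 0, 0.3, -0.15, -0.6, 0, 0, 0.3, -0.15, -0.6, 0, 0, 0.3, -0.15, -0.4, 0, 0, 0.3, -0.15, -0.2, 0, 0, 0.3, -0.15, 0, 0, 0, 0.3, -0.15, 0.1, 0, 0, 0.3, -0.15, 0.2, 0, 0, 0.3, -0.15, 0.3, 0, 0, 0.3, -0.15, 0.3, 0, 0, 0.3]

```text
t: 11.35
eef_pos: [0.5554, 0.1854, 0.2325]
tcp_rot: [0.0, 0.684, 0.729, 0.0]
contact_force: [-0.4, 0.2, -2.0]
width: 0.0097
finger_force: 30.0
```

Emit:
move_arm:
  moves: [0, 0.1, 0, 0, 0.3, 0, 0.2, 0, 0, 0.3, 0, 0.3, 0, 0, 0.3, 0, 0.3, 0, 0, 0.3, 0, 0.3, 0, 0, 0.3]

```text
t: 11.85
eef_pos: [0.5583, 0.1856, 0.2325]
tcp_rot: [-0.0, 0.684, 0.729, 0.0]
contact_force: [-1.0, 0.6, -1.9]
width: 0.0099
finger_force: 30.0
```

Emit:
move_arm:
  moves: [0, 0.05, 0, 0, 0.3, 0, 0.1, 0, 0, 0.3, 0, 0.1, 0, 0, 0.3, 0, 0.1, 0, 0, 0.3]

```text
t: 12.25
eef_pos: [0.5593, 0.1856, 0.2325]
tcp_rot: [-0.0, 0.684, 0.729, 0.0]
contact_force: [-0.4, -0.3, -1.7]
width: 0.0094
finger_force: 30.0
```

```bash
python3 -c "
from h import *
F=[]
for i in range(6): vision.capture('wrist');F.append(ctrl.get_state()['contact_force'])
print(np.round(F,1))
p=vision.capture('wrist')
cv2.imwrite('pics/w5.png',cv2.resize(p['frame'][80:240,170:330,::-1],None,fx=3.7,fy=3.7,interpolation=cv2.INTER_CUBIC))"
```

```text
[[ 0.1  0.1 -1.7]
 [-1.   0.3 -2.4]
 [ 0.3 -0.6 -1.4]
 [-0.2  1.1 -2.5]
 [ 0.3  0.1 -0.4]
 [ 1.2  0.1 -1.7]]
```

Emit:
move_arm:
  moves: [0, 0.05, 0, 0, 0.3, 0, 0.1, 0, 0, 0.3, 0, 0.1, 0, 0, 0.3, 0, 0.1, 0, 0, 0.3]

```text
t: 13.0
eef_pos: [0.5602, 0.1857, 0.2325]
tcp_rot: [-0.0, 0.684, 0.729, -0.0]
contact_force: [-0.0, -0.4, -1.1]
width: 0.0094
finger_force: 30.0
```

Emit:
move_arm:
  moves: [0, 0.05, 0, 0, 0.3, 0, 0.1, 0, 0, 0.3, 0, 0.1, 0, 0, 0.3, 0, 0.1, 0, 0, 0.3]

```text
t: 13.4
eef_pos: [0.5608, 0.1857, 0.2324]
tcp_rot: [-0.0, 0.684, 0.729, -0.001]
contact_force: [-2.4, 0.2, -0.8]
width: 0.0101
finger_force: 30.0
```

Emit:
move_arm:
  moves: [0, -0.08, 0, 0, 0.3, 0, -0.08, 0.2, 0, 0.3, 0, -0.08, 0.4, 0, 0.3, 0, -0.08, 0.6, 0, 0.3, 0, -0.08, 0.8, 0, 0.3, 0, -0.08, 1, 0, 0.3, 0, -0.08, 1, 0, 0.3, 0, -0.08, 1, 0, 0.3]

```text
t: 14.2
eef_pos: [0.5605, 0.1858, 0.2222]
tcp_rot: [-0.0, 0.684, 0.729, -0.0]
contact_force: [-2.0, 1.0, -2.3]
width: 0.0097
finger_force: 30.0
```

Emit:
move_arm:
  moves: [0, 0, 0.2, 0, 0.3, 0, 0, 0.4, 0, 0.3, 0, 0, 0.6, 0, 0.3, 0, 0, 0.8, 0, 0.3, 0, 0, 0.9, 0, 0.3, 0, 0, 1, 0, 0.3, 0, 0, 1, 0, 0.3]

```text
t: 14.9
eef_pos: [0.5605, 0.1857, 0.2124]
tcp_rot: [-0.0, 0.684, 0.729, -0.0]
contact_force: [-1.3, -0.4, -2.1]
width: 0.0095
finger_force: 30.0
```

Emit:
move_arm:
  moves: [0, 0, 0.1, 0, 0.3, 0, 0, 0.2, 0, 0.3, 0, 0, 0.3, 0, 0.3, 0, 0, 0.4, 0, 0.3, 0, 0, 0.5, 0, 0.3, 0, 0, 0.5, 0, 0.3]

```text
t: 15.5
eef_pos: [0.5604, 0.1858, 0.2073]
tcp_rot: [-0.0, 0.684, 0.729, -0.0]
contact_force: [-1.6, -0.9, -1.4]
width: 0.0098
finger_force: 30.0
```

Emit:
move_arm:
  moves: [0, 0, 0.1, 0, 0.3, 0, 0, 0.2, 0, 0.3, 0, 0, 0.3, 0, 0.3, 0, 0, 0.3, 0, 0.3]

```text
t: 15.9
eef_pos: [0.5604, 0.1857, 0.2046]
tcp_rot: [-0.0, 0.684, 0.729, -0.0]
contact_force: [-3.4, -0.9, 1.6]
width: 0.0096
finger_force: 30.0
```

Emit:
move_arm:
  moves: [0, 0, 0.05, 0, 0.3, 0, 0, 0.1, 0, 0.3, 0, 0, 0.1, 0, 0.3]

```text
t: 16.2
eef_pos: [0.5604, 0.1858, 0.2036]
tcp_rot: [-0.0, 0.684, 0.729, 0.0]
contact_force: [-4.1, -0.0, 2.1]
width: 0.0099
finger_force: 30.0
```

Emit:
move_arm:
  moves: [0, 0, 0.05, 0, 0.3, 0, 0, 0.1, 0, 0.3, 0, 0, 0.15, 0, 0.3, 0, 0, 0.2, 0, 0.3, 0, 0, 0.2, 0, 0.3]

```text
t: 16.7
eef_pos: [0.5604, 0.1857, 0.2014]
tcp_rot: [-0.0, 0.684, 0.729, -0.0]
contact_force: [-3.3, -1.4, 2.8]
width: 0.0098
finger_force: 30.0
```

Emit:
move_arm:
  moves: [0, 0, 0.1, 0, 0.3, 0, 0, 0.2, 0, 0.3, 0, 0, 0.3, 0, 0.3, 0, 0, 0.4, 0, 0.3, 0, 0, 0.5, 0, 0.3, 0, 0, 0.5, 0, 0.3]

```text
t: 17.3
eef_pos: [0.5603, 0.1856, 0.1957]
tcp_rot: [0.0, 0.684, 0.729, -0.0]
contact_force: [-2.8, 0.1, -0.5]
width: 0.0096
finger_force: 30.0
```

Emit:
move_arm:
  moves: [0, 0, 0.1, 0, 0.3, 0, 0, 0.2, 0, 0.3, 0, 0, 0.3, 0, 0.3, 0, 0, 0.4, 0, 0.3, 0, 0, 0.5, 0, 0.3, 0, 0, 0.5, 0, 0.3]

```text
t: 17.9
eef_pos: [0.5607, 0.1857, 0.1914]
tcp_rot: [0.0, 0.684, 0.729, 0.0]
contact_force: [-2.6, 0.1, -1.2]
width: 0.0099
finger_force: 30.0
```

Emit:
move_arm:
  moves: [0, 0, 0.1, 0, 0.3, 0, 0, 0.2, 0, 0.3, 0, 0, 0.3, 0, 0.3, 0, 0, 0.3, 0, 0.3, 0, 0, 0.3, 0, 0.3]

```text
t: 18.4
eef_pos: [0.5608, 0.1859, 0.1897]
tcp_rot: [-0.0, 0.684, 0.729, 0.001]
contact_force: [-4.0, -1.4, 6.4]
width: 0.0098
finger_force: 30.0
```

Emit:
move_arm:
  moves: [0, 0, 0.05, 0, 0.3, 0, 0, 0.1, 0, 0.3, 0, 0, 0.1, 0, 0.3, 0, 0, 0.1, 0, 0.3]

```text
t: 18.8
eef_pos: [0.5608, 0.1859, 0.1896]
tcp_rot: [-0.0, 0.684, 0.729, 0.001]
contact_force: [-5.7, -0.6, 11.7]
width: 0.0096
finger_force: 30.0
```

Emit:
move_arm:
  moves: [0, 0, -0.1, 0, 0.3, 0, 0, -0.2, 0, 0.3, 0, 0, -0.3, 0, 0.3, 0, 0, -0.4, 0, 0.3, 0, 0, -0.5, 0, 0.3, 0, 0, -0.6, 0, 0.3, 0, 0, -0.6, 0, 0.3]

```text
t: 19.5
eef_pos: [0.5603, 0.1855, 0.1919]
tcp_rot: [0.0, 0.684, 0.729, -0.001]
contact_force: [2.2, 0.6, -14.7]
width: 0.0095
finger_force: 30.0
```

Emit:
move_arm:
  moves: [0, 0, 0.2, 0, 0.3, 0, 0, 0.35, 0, 0.3, 0, 0, 0.4, 0, 0.3, 0, 0, 0.4, 0, 0.3, 0, 0, 0.4, 0, 0.8, 0, 0, 0.4, 0, 1.2, 0, 0, 0.4, 0, 2, 0, 0, 0.4, 0, 3, 0, 0, 0.4, 0, 4, 0, 0, 0.4, 0, 4, 0, 0, 0.4, 0, 4]

```text
t: 20.6
eef_pos: [0.5607, 0.1857, 0.1896]
tcp_rot: [0.0, 0.684, 0.729, 0.0]
contact_force: [-0.7, 0.5, -0.1]
width: 0.038
finger_force: 0.0
```

Released; now I lift straight up, clear of everything.

Emit:
move_arm:
  moves: [0, 0, -1, 0, 4, 0, 0, -3, 0, 4, 0, 0, -6, 0, 4, 0, 0, -10, 0, 4, 0, 0, -13, 0, 4, 0, -3, -15, 0, 4, 0, -6, -16, 0, 4, 0, -8, -17, 0, 4, 0, -8, -17, 0, 4, 0, -8, -17, 0, 4]

```text
t: 21.6
eef_pos: [0.4811, 0.1806, 0.3603]
tcp_rot: [0.0, 0.684, 0.729, 0.001]
contact_force: [0.2, 0.4, -0.1]
width: 0.0401
finger_force: 0.0
```

```bash
python3 -c "
from h import *
p=vision.capture('wrist');q=vision.capture('side')
a=cv2.resize(p['frame'][60:260,150:410],(520,400),interpolation=cv2.INTER_CUBIC)
b=cv2.resize(q['frame'][130:280,200:300],(267,400),interpolation=cv2.INTER_CUBIC)
cv2.imwrite('pics/f.png',np.hstack([a,b])[:,:,::-1])
t=vision.landmark_of('grip',p);print([(x['confidence'],x['pixel'],atz(p,x['pixel'],.209)) for x in t[:1]])"
```

```text
[(0.61, [320.0, 175.9], array([0.55977575, 0.18860325, 0.209     ]))]
```

View pics/f.png

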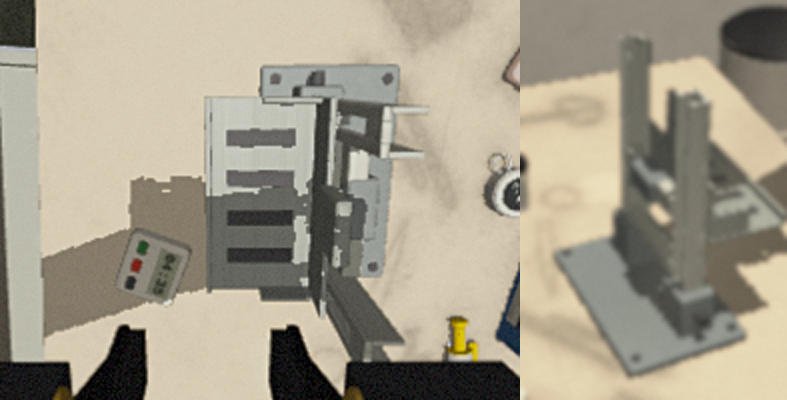

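The bracket hangs square on the stand: its shelf is at (205–310, 100–290) and its plate lies along the fronts of the uprights. The gripper is clear of it and no other object has been disturbed.

```bash
python3 -c "
from workcell import ctrl
print(ctrl.finish_job())"
```

```text
the job is handed in; nothing more can be done
None
```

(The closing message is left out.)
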